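# Feeler check of the autosampler tray guide

## Robot

A 6-joint arm with a two-finger parallel gripper is mounted at the origin on the work surface. World frame = base frame: x ahead of the robot, y to its left, z up, the work surface at z = 0. Lengths are in m, angles in rad, forces in N, time in s.
With the tool pointing down it reaches from about 0.35 to 0.975 m from the base axis. Payload 4.9 kg.
Tool frame: the origin (TCP) lies at the very end of the fingers, on their centre line; the grasp point (between the pads) lies 19 mm behind it; x points along the fingers, y is the direction in which the jaws open and shut, and the axes are right-handed (so a half turn about x gives the same grasp; the last joint's range is limited). The gripper opens to 85 mm and grips with 20 to 120 N. Pads are 22 mm wide; open, the fingers measure 114 mm over their backs; the gripper's body (76 mm by 85 mm) begins 54 mm behind the grasp point. The pads swing forward as they close: fully open they stand 13 mm farther back than shut.
Start: joints at [-1.237, 0.053, 1.613, -0, 1.476, -0.119], TCP at [0.273, -0.562, 0.231] pointing down, gripper open.
Joint ranges: [-3.01, 3.01], [-1.01, 2.22], [0.06, 2.58], [-1.02, 4.17], [0.09, 2.62], [-3.14, 3.14]. Speed limits (rad/s): [2.57, 2.57, 3.14, 3.14, 3.14, 3.14].

## Interface

Orientations are given as a rotation vector (axis times angle).
In Python, from station import ctrl gives the robot as it stands. The module is installed in compiled form; this text tells all that it offers.
- The arm moves only by the shell command python3 -m handwheel 'ROWS' [FORCE]. ROWS is JSON, one flat list of numbers, 7 for each row, row after row: the opening, from 0 (shut) to 1 (fully open), then the shift along the tool's x, y, z in m, then the turn, a rotation vector about the tool's x, y, z in degrees. A call has 1 to 12 rows; each row is the pose to reach, as a shift and turn from the pose commanded when the call began, along the tool's axes at that moment; what a row does not reach only later rows make up. A row lasts 1/12 s, in which the tool goes at most 41.7 mm and 7.16 degrees, less where a joint would pass 70% of its speed; a pose out of reach is approached as far as the arm can. A call with a gripper value outside its range is refused whole. The fingers move at their own pace and stop on an object; FORCE is the grip in N (left out, the last holds). Time passes only in rows, so rows that repeat a pose let the fingers close. It gives the time, the measured TCP pose, the force and the opening at its end, in the units of the state.
- ctrl.get_obs(): the state, without advancing time (a new reading comes with each control period).
- ctrl.get_image(name): name is "side" or "top"; returns (picture, depth): 480x640x3 uint8, blue, green, red; 480x640 float32, m along the optical axis (not along the pixel's ray), 0 where there is no reading.
- ctrl.camera_params(name): a dict with "fov_y" (degrees; the focal length in pixels is half the picture's height over the tangent of half this angle, whatever the lens; pixels are square), "cx", "cy" (the principal point, pixels), "R" (3x3) and "t" (3): a world point X has camera coordinates R X + t. Camera axes: x right, y down, z forward; pixel columns grow to the right and rows downward; lengths in m; the calibration is good to about 2 mm. A picture is of the moment at which its call begins. camera_params takes no time and is no camera call.
- ctrl.finish_job(): hands the job in, once; it reports no verdict.
The state is a dict: "t": time; "q": joint angles; "dq": joint speeds; "effort": joint torques, N m; "tool_pos": TCP position; "tool_rot": TCP orientation; "contact_force": force on the tool from outside, world axes, zero at the start; "wrist_torque": the same for the moment, N m; "opening": finger opening in m.
Only numpy, scipy, OpenCV 4.12 (cv2) and the standard library are available. Lean on these libraries where they do the work, as an engineer would, in place of code of your own. Each camera call takes 0.05 s, during which the arm holds its last target.

## Task

Check the clearance of the autosampler's tray guide: pick up the thick feeler blade (rectangular handle) and lay it flat on the guide's base plate, then slide it straight under the white sprung shoe, nose first from the long open end of the plate, until it drags under the shoe and its nose shows beyond the shoe's far side. Let go and leave it held there in the gap; leave the thin blade (round handle) where it lies.

Things in the scene. Friction and masses are not known exactly. Their poses are not given: they have to be found in the camera images.
- thick_blade: Thick steel feeler blade (all in mm), 130 long, 30 wide, 8 thick, flat on the bench; upright grey rectangular handle 36 (along) x 20 (across), its top 53 above the underside. Origin: underside, below the handle's middle. x along the blade: nose at +100, heel at -30; z up. The last 25 of the nose taper from 8 to 3 thick, so it wedges under the shoe. About 0.16 kg.
- thin_blade: Thin steel feeler blade, the wrong one (all in mm): 130 long, 30 wide, 4 thick with a rounded nose and an upright grey round handle 22 in diameter, its top 49 above the underside. Origin and axes as on the thick blade. It would pass under the shoe with no drag.
- guide: Fixed grey metal tray guide (mm). Origin: on the bench below the shoe's middle; x: the way the blade slides in (level), z up. Base plate 8 thick, 140 wide, from x -140 (long open end, the blade enters here) to +50. Low bridge over x -10..+10, top at z 60, posts 110 apart inside. White sprung shoe under it: x -12..+12, 100 wide, underside at z 13.5 (gap 5.5; 8 with the thick blade in).
- shoe (a joint): Height in m by which the shoe is raised against its springs: 0 at rest (gap 5.5 mm), 0.0025 with the thick blade flat under it, 0.010 at most. The springs and its weight press down with about 4 to 5 N, so that the blade drags with a few newtons as it slides.
Things that resemble listed ones, but are neither listed nor needed, are in the scene too. What is shaped like the thick_blade but blue or red is not meant.

How it is judged:
On the way:
1. the thick blade, moved by the fingers, is under the shoe and has raised it: the drag is felt (contact force between the fingers and thick_blade above 0.5 N and value of joint shoe above 0.0012 m and x of thick_blade in the frame of guide between -0.105 and -0.02 m), for 0.1 s.
At the end, for the whole second after the job is handed in: The thick blade lies flat on the plate, nose to guide +x and at or past the shoe's far face (its origin at x -88 to -20 mm, y within 45 mm, in the guide's frame), straight within 15 degrees, shoe raised 1.2 to 6 mm, blade at rest and released; thin blade within 30 mm of its start (x of thick_blade in the frame of guide between -0.088 and -0.02 m and y of thick_blade in the frame of guide between -0.045 and 0.045 m and angle between the x axis of thick_blade and the x axis of guide, either way round below 0.26 rad and angle between thick_blade's own z axis and vertical below 0.1 rad and value of joint shoe between 0.0012 and 0.006 m and linear speed of thick_blade below 0.02 m/s and distance of thin_blade from where it was at the start of the episode below 0.03 m); the robot touches nothing.
It fails at once if the thin blade is moved from its place (distance of thin_blade from where it was at the start of the episode above 0.03 m).
It also fails if it takes over 45 s, if anything falls off the work surface, if the arm or the gripper's body presses on something with over 40 N, if the wrist force passes 120 N, or if a joint passes its speed limit or range.

## Working session

There is one attempt and no reset: what is moved stays moved. The work goes in short steps, Python scripts to look and compute and a shell command to move; the robot and the scene stay as the last step left them, time stands still between calls to the robot, and variables do not carry over. Pictures are saved under pics/ and viewed, and the job is handed in when it is done.

```bash
mkdir -p pics
python3 - <<'E'
from station import ctrl
import cv2,numpy as np
print({k:np.round(v,3).tolist() for k,v in ctrl.get_obs().items()})
for n in("top","side"):
    p,d=ctrl.get_image(n);cv2.imwrite(f"pics/{n}0.png",p);np.savez(f"{n}0.npz",p=p,d=d);print(n,ctrl.camera_params(n))
E
```

```text
{'t': 0.0, 'q': [-1.237, 0.053, 1.614, -0.0, 1.476, -0.119], 'dq': [-0.002, -0.001, 0.001, 0.001, -0.001, 0.001], 'effort': [-0.001, -39.368, -37.018, -0.0, 0.007, 0.0], 'tool_pos': [0.273, -0.561, 0.23], 'tool_rot': [1.971, 0.456, -1.971], 'contact_force': [-0.913, -0.264, 0.601], 'wrist_torque': [-0.002, -0.059, 0.008], 'opening': 0.085}
top {'fov_y': 44.34324578511058, 'cx': 312.4540841135138, 'cy': 242.09324852689718, 'R': array([[-0.00892097, -0.99979457, -0.01820004],
       [-0.99704498,  0.01028227, -0.07612869],
       [ 0.07630019,  0.01746711, -0.99693188]]), 't': array([-0.01991323,  0.50495162,  1.21930566])}
side {'fov_y': 52.81082894346257, 'cx': 326.4701559742659, 'cy': 241.11801852196731, 'R': array([[-0.9869408 , -0.16078335, -0.0098267 ],
       [-0.10057937,  0.66274221, -0.74206236],
       [ 0.12582384, -0.73138326, -0.67025882]]), 't': array([0.47378254, 0.10386289, 0.90857328])}
```

View pics/top0.png

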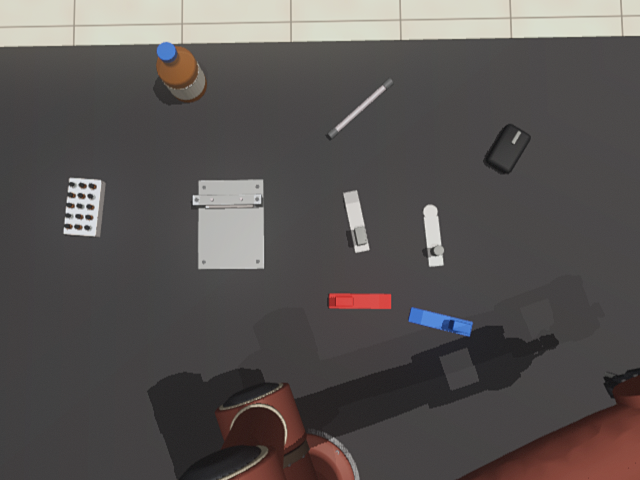

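View pics/side0.png

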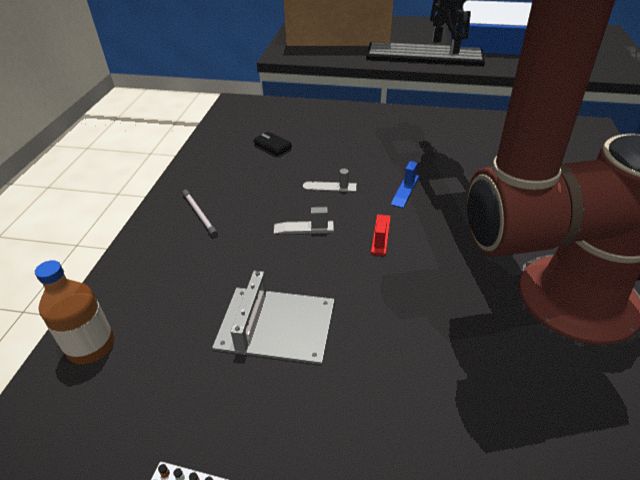

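The top view shows the thick blade with its nose at (351,193), heel at (362,250) and handle at (360,236). The thin blade is at (433,236). The guide plate spans (198,180) to (265,269), with the bridge at row 200 and the open end toward the robot. Next I'll measure these in world coordinates.

```bash
cat > h.py <<'E'
import cv2,numpy as np
from station import ctrl
def cloud(n,p,d):
    c=ctrl.camera_params(n);f=240/np.tan(np.radians(c["fov_y"]/2))
    v,u=np.mgrid[:480,:640]
    X=np.stack([(u-c["cx"])/f*d,(v-c["cy"])/f*d,d],-1)
    return (X-c["t"])@c["R"]
def rect(P):
    r=cv2.minAreaRect((P[:,:2]*1000).astype(np.float32));return np.round(cv2.boxPoints(r),1).tolist(),np.round(r[1],1)
E
python3 - <<'E'
from h import *
z=np.load("top0.npz");P=cloud("top",z["p"],z["d"]);g=z["p"].astype(int)
print("bench z",np.round(P[100:300:40,280:320:20,2],4).ravel())
sat=g.max(2)-g.min(2)
def sel(u0,u1,v0,v1,lo,hi,br=0):
    m=np.zeros((480,640),bool);m[v0:v1,u0:u1]=1
    m&=(P[...,2]>lo)&(P[...,2]<hi)&(g.mean(2)>br);return P[m]
for nm,a in {"blade":(335,380,180,260,.004,.013,120),"handle":(335,380,180,260,.045,.065,0),"thinhandle":(415,450,195,270,.04,.06,0),"thinblade":(415,450,195,270,.002,.012,120),"plate":(185,275,170,280,.004,.013,90),"bridge":(185,275,170,280,.05,.07,0)}.items():
    Q=sel(*a);print(nm,len(Q),np.round(Q.mean(0),4),np.round(np.median(Q[:,2]),4),rect(Q))
# side cloud too
z=np.load("side0.npz");P=cloud("side",z["p"],z["d"]);g=z["p"].astype(int)
for nm,a in {"handle":(300,335,200,245,.045,.065,0),"blade":(265,340,200,245,.004,.013,120),"plate":(200,345,260,370,.004,.013,90),"bridge":(200,345,260,370,.055,.065,0)}.items():
    Q=sel(*a);print("side",nm,len(Q),np.round(Q.mean(0),4),rect(Q))
E
```

```text
bench z [ 0.0009  0.0034 -0.0012  0.0023  0.0005  0.0026 -0.0055 -0.0001  0.0002
 -0.0004]
blade 574 [ 0.5551 -0.1152  0.0078] 0.0077 ([[482.3999938964844, -114.69999694824219], [488.20001220703125, -144.8000030517578], [616.7999877929688, -120.0], [611.0, -89.9000015258789]], array([130.9,  30.7]))
handle 173 [ 0.5146 -0.1234  0.0525] 0.0527 ([[495.3999938964844, -116.5], [498.79998779296875, -136.10000610351562], [534.0999755859375, -130.0], [530.7000122070312, -110.4000015258789]], array([35.8, 19.9]))
thinhandle 94 [ 0.4828 -0.2816  0.0487] 0.0489 ([[472.8999938964844, -291.6000061035156], [493.29998779296875, -292.5], [494.20001220703125, -272.3999938964844], [473.70001220703125, -271.5]], array([20.1, 20.5]))
thinblade 609 [ 0.5204 -0.2788  0.0048] 0.0045 ([[452.0, -269.8999938964844], [454.79998779296875, -301.29998779296875], [584.4000244140625, -289.70001220703125], [581.5999755859375, -258.20001220703125]], array([130.1,  31.6]))
plate 4604 [0.537  0.1496 0.008 ] 0.008 ([[450.6000061035156, 219.5], [451.70001220703125, 78.19999694824219], [643.5, 79.69999694824219], [642.40
[... 413 characters left out ...]
, [529.4000244140625, -104.0]], array([35.3, 22.5]))
side blade 353 [ 0.5591 -0.1119  0.007 ] ([[483.0, -109.0999984741211], [489.29998779296875, -142.0], [616.2999877929688, -117.5999984741211], [610.0, -84.69999694824219]], array([129.4,  33.5]))
side plate 5410 [0.533  0.158  0.0076] ([[451.79998779296875, 223.6999969482422], [451.79998779296875, 80.69999694824219], [642.4000244140625, 80.80000305175781], [642.4000244140625, 223.8000030517578]], array([190.6, 143. ]))
side bridge 763 [0.5909 0.1592 0.0595] ([[580.7999877929688, 224.10000610351562], [581.4000244140625, 82.30000305175781], [602.2999877929688, 82.4000015258789], [601.5999755859375, 224.1999969482422]], array([ 20.8, 141.8]))
```

```bash
cat >> h.py <<'E'
from scipy.spatial.transform import Rotation as R
def need(pos,yaw):
    """shift/turn in tool axes; yaw = direction (deg) of tool y in the world, modulo 180, tool x down"""
    o=ctrl.get_obs();C=R.from_rotvec(o["tool_rot"])
    print("t",round(o["t"],2),"pos",np.round(o["tool_pos"],4),"axes x,y",np.round(C.as_matrix()[:,:2].T,4).tolist(),"q6",round(o["q"][5],2),"F",np.round(o["contact_force"],1),"open",round(o["opening"],4))
    for yw in(yaw,yaw+180):
        a=np.radians(yw);y=np.array([np.cos(a),np.sin(a),0]);x=np.array([0,0,-1.]);T=R.from_matrix(np.stack([x,y,np.cross(x,y)],1))
        print("shift mm",np.round(C.inv().apply(np.array(pos)-o["tool_pos"])*1000,1),"turn deg",np.round((C.inv()*T).as_rotvec(degrees=True),2))
E
python3 -c "
from h import *
need([.5147,-.1225,.11],100.3)"
```

```text
t 0.1 pos [ 0.2732 -0.5615  0.2302] axes x,y [[-0.0006, 0.0018, -1.0], [0.4375, -0.8992, -0.0019]] q6 -0.12 F [-0.3  0.1 -0.4] open 0.0856
shift mm [ 120.8 -288.9 -409.2] turn deg [-1.6436e+02 -1.5000e-01  0.0000e+00]
shift mm [ 120.8 -288.9 -409.2] turn deg [15.64  0.    0.11]
```

```bash
python3 -m handwheel '[1,0.03,-0.145,-0.205,8,0,0, 1,0.06,-0.289,-0.409,15.6,0,0.1, 1,0.06,-0.289,-0.409,15.6,0,0.1, 1,0.06,-0.289,-0.409,15.6,0,0.1, 1,0.06,-0.289,-0.409,15.6,0,0.1, 1,0.06,-0.289,-0.409,15.6,0,0.1, 1,0.06,-0.289,-0.409,15.6,0,0.1, 1,0.06,-0.289,-0.409,15.6,0,0.1, 1,0.06,-0.289,-0.409,15.6,0,0.1, 1,0.06,-0.289,-0.409,15.6,0,0.1, 1,0.06,-0.289,-0.409,15.6,0,0.1, 1,0.06,-0.289,-0.409,15.6,0,0.1]'
python3 -m handwheel '[1,0,0,0,0,0,0, 1,0,0,0,0,0,0]'
python3 -c "
from h import *
need([.5147,-.1225,.016],100.3)"
```

```text
t: 1.1
tool_pos: [0.513, -0.1249, 0.1713]
tool_rot: [2.126, 0.191, -2.126]
contact_force: [0.1, -0.7, 0.5]
opening: 0.085
t: 1.27
tool_pos: [0.5127, -0.1248, 0.1708]
tool_rot: [2.123, 0.196, -2.126]
contact_force: [-0.5, -0.4, 0.2]
opening: 0.0851
t 1.27 pos [ 0.5127 -0.1248  0.1708] axes x,y [[-0.0013, -0.0011, -1.0], [0.1838, -0.983, 0.0009]] q6 1.01 F [-0.5 -0.4  0.2] open 0.0851
shift mm [154.8  -2.   -2.6] turn deg [-1.7971e+02  8.0000e-02  1.3000e-01]
shift mm [154.8  -2.   -2.6] turn deg [ 0.29  0.09 -0.05]
```

```bash
python3 -m handwheel '[1,0.04,-0.002,-0.0025,0.3,0,0, 1,0.08,-0.002,-0.0025,0.3,0,0, 1,0.115,-0.002,-0.0025,0.3,0,0, 1,0.135,-0.002,-0.0025,0.3,0,0, 1,0.148,-0.002,-0.0025,0.3,0,0, 1,0.154,-0.002,-0.0025,0.3,0,0, 1,0.154,-0.002,-0.0025,0.3,0,0]'
python3 -c "
from h import *
need([.5147,-.1225,.016],100.3)
for n in('side','top'):
  p,d=ctrl.get_image(n);cv2.imwrite('pics/%s1.png'%n,p)
"
```

```text
t: 1.85
tool_pos: [0.5141, -0.1255, 0.017]
tool_rot: [2.129, 0.185, -2.131]
contact_force: [0.2, -0.5, -0.5]
opening: 0.0853
t 1.85 pos [ 0.5141 -0.1255  0.017 ] axes x,y [[-0.0011, -0.0011, -1.0], [0.1731, -0.9849, 0.0009]] q6 1.02 F [ 0.2 -0.5 -0.5] open 0.0853
shift mm [ 1.  -2.8 -1.1] turn deg [ 1.7967e+02 -8.0000e-02 -1.2000e-01]
shift mm [ 1.  -2.8 -1.1] turn deg [-0.33  0.08 -0.05]
```

View pics/side1.png

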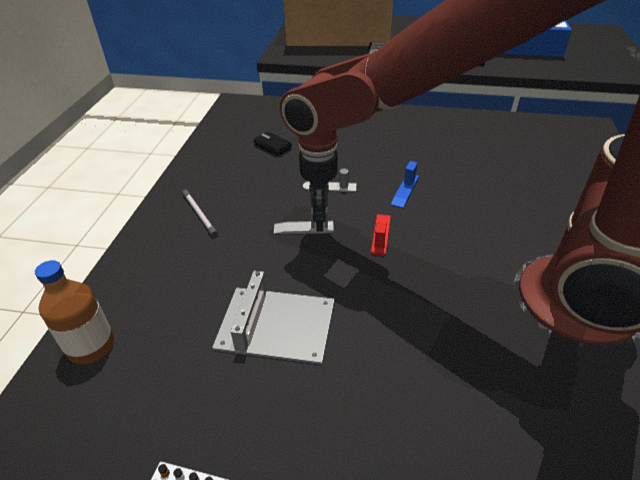

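The side view shows the fingers straddling the thick blade's handle at about (319,210). The thin blade is untouched at (335,186). Next I'll centre the fingers and close them.

```bash
python3 -m handwheel '[1,0,-0.0025,-0.001,0,0,0, 0,0,-0.0025,-0.001,0,0,0, 0,0,-0.0025,-0.001,0,0,0, 0,0,-0.0025,-0.001,0,0,0, 0,0,-0.0025,-0.001,0,0,0, 0,0,-0.0025,-0.001,0,0,0, 0,0,-0.0025,-0.001,0,0,0, 0,0,-0.0025,-0.001,0,0,0, 0,0,-0.0025,-0.001,0,0,0, 0,0,-0.0025,-0.001,0,0,0]' 60
python3 -m handwheel '[0,-0.015,0,0,0,0,0, 0,-0.035,0,0,0,0,0, 0,-0.045,0,0,0,0,0, 0,-0.045,0,0,0,0,0, 0,-0.045,0,0,0,0,0]'
python3 -c "
from h import *
need([.5147,-.1225,.06],100.3)
for n in('side','top'):
  p,d=ctrl.get_image(n);cv2.imwrite('pics/%s2.png'%n,p);np.savez('%s2.npz'%n,p=p,d=d)
"
```

```text
t: 2.78
tool_pos: [0.5156, -0.1223, 0.0181]
tool_rot: [2.13, 0.185, -2.128]
contact_force: [0.1, -0.5, 2.8]
opening: 0.0195
t: 3.2
tool_pos: [0.5156, -0.1222, 0.063]
tool_rot: [2.13, 0.185, -2.127]
contact_force: [0.1, 0.0, -1.8]
opening: 0.0194
t 3.2 pos [ 0.5156 -0.1222  0.063 ] axes x,y [[0.0014, -0.002, -1.0], [0.1744, -0.9847, 0.0022]] q6 1.02 F [ 0.1  0.  -1.8] open 0.0194
shift mm [3.  0.1 0.9] turn deg [ 1.7974e+02 -2.0000e-01  9.0000e-02]
shift mm [3.  0.1 0.9] turn deg [-0.26 -0.06 -0.13]
```

View pics/side2.png

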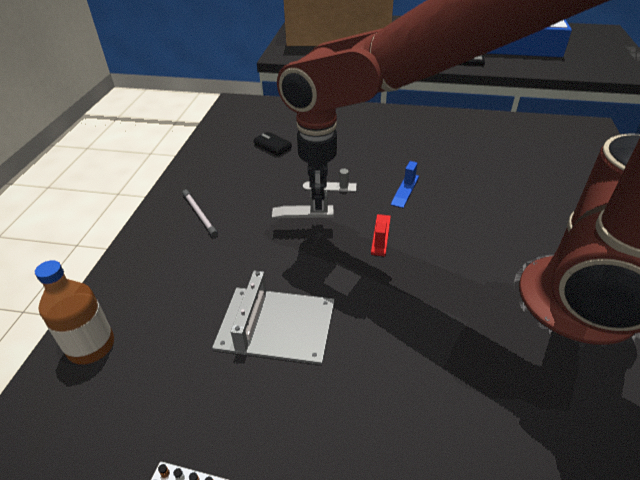

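View pics/top2.png

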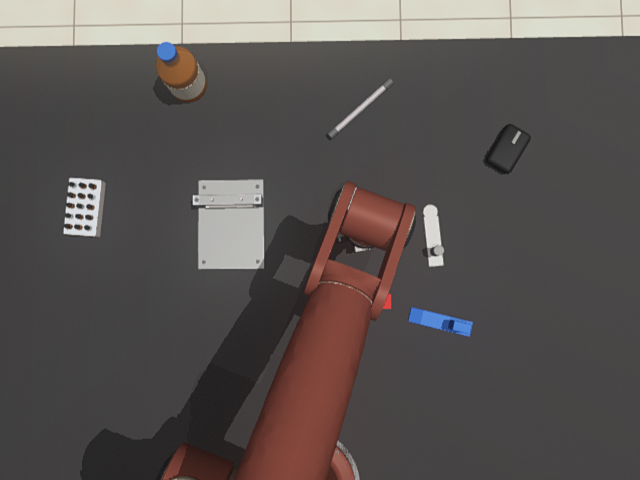

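The side view shows the thick blade lifted at (303,212), with its shadow clear below it. I'll check its tilt in the hand and work out the transfer above the plate.

```bash
python3 -c "
from h import *
z=np.load('side2.npz');P=cloud('side',z['p'],z['d']);g=z['p'].astype(int)
m=np.zeros((480,640),bool);m[203:220,268:335]=1
m&=(P[...,2]>.03)&(P[...,2]<.07)&(g.min(2)>110);Q=P[m]
for a in np.arange(.48,.63,.015):
  s=Q[(Q[:,0]>a)&(Q[:,0]<a+.015)]
  if len(s)>3: print(round(a,3),len(s),np.round(np.median(s,0),4))
print(rect(Q))
need([.456,.150,.064],90.3)
"
```

```text
0.48 37 [ 0.4911 -0.1209  0.0521]
0.495 14 [ 0.4971 -0.1208  0.0519]
0.525 23 [ 0.5373 -0.113   0.0526]
0.54 65 [ 0.5474 -0.1142  0.0522]
0.555 63 [ 0.5624 -0.1132  0.0522]
0.57 66 [ 0.5779 -0.1109  0.0522]
0.585 62 [ 0.5929 -0.1058  0.0513]
0.6 56 [ 0.6071 -0.1043  0.0485]
([[483.0, -107.69999694824219], [489.5, -143.3000030517578], [617.2000122070312, -120.30000305175781], [610.7000122070312, -84.69999694824219]], array([129.7,  36.2]))
t 3.3 pos [ 0.5145 -0.1218  0.0615] axes x,y [[-0.0014, -0.0009, -1.0], [0.1744, -0.9847, 0.0006]] q6 1.02 F [ 0.1 -0.4 -1.9] open 0.0193
shift mm [  -2.6 -277.8   10.2] turn deg [-1.7026e+02  6.0000e-02  1.3000e-01]
shift mm [  -2.6 -277.8   10.2] turn deg [ 9.74  0.09 -0.04]
```

```bash
python3 -m handwheel '[0,-0.005,-0.035,0.001,1,0,0, 0,-0.005,-0.07,0.003,3,0,0, 0,-0.005,-0.105,0.004,4,0,0, 0,-0.005,-0.14,0.005,5,0,0, 0,-0.005,-0.175,0.006,6,0,0, 0,-0.005,-0.21,0.007,8,0,0, 0,-0.004,-0.245,0.009,9,0,0, 0,-0.003,-0.278,0.01,9.8,0,0, 0,-0.003,-0.278,0.01,9.8,0,0, 0,-0.003,-0.278,0.01,9.8,0,0, 0,-0.003,-0.278,0.01,9.8,0,0]'
python3 -c "
from h import *
need([.456,.150,.027],90.3)
for n in('side','top'):
  p,d=ctrl.get_image(n);cv2.imwrite('pics/%s3.png'%n,p);np.savez('%s3.npz'%n,p=p,d=d)
z=np.load('side3.npz');P=cloud('side',z['p'],z['d']);g=z['p'].astype(int)
m=np.zeros((480,640),bool);m[270:345,240:360]=1
m&=(P[...,2]>.04)&(P[...,2]<.058)&(P[...,0]<.565)&(g.min(2)>110);Q=P[m]
print(rect(Q),np.median(Q[:,2]))
"
```

```text
t: 4.22
tool_pos: [0.4564, 0.1496, 0.0644]
tool_rot: [2.217, 0.003, -2.219]
contact_force: [-0.1, -0.1, 0.0]
opening: 0.0195
t 4.22 pos [0.4564 0.1496 0.0644] axes x,y [[-0.0011, -0.0024, -1.0], [0.0049, -1.0, 0.0024]] q6 1.73 F [-0.1 -0.1  0. ] open 0.0195
shift mm [37.4 -0.5  0.4] turn deg [ 1.7998e+02 -2.1000e-01 -1.0000e-01]
shift mm [37.4 -0.5  0.4] turn deg [-0.02  0.06 -0.14]
([[426.1000061035156, 167.6999969482422], [426.6000061035156, 134.60000610351562], [556.7000122070312, 136.6999969482422], [556.0999755859375, 169.89999389648438]], array([130.1,  33.2])) 0.053237586719874455
```

View pics/side3.png

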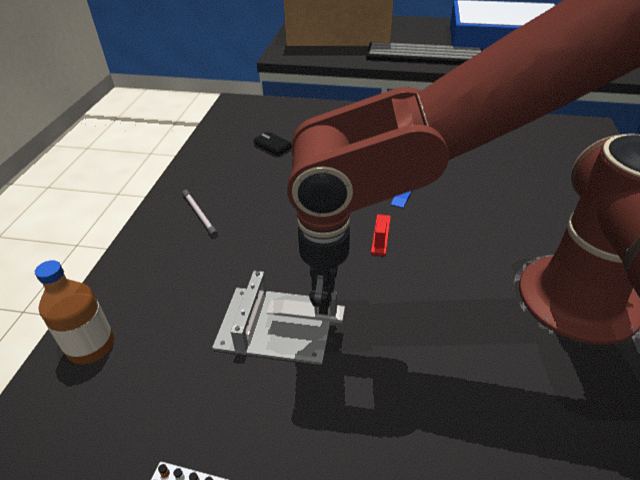

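The side view shows the blade level above the plate, nose toward the bridge at (268,306) and heel at (343,313). It's centred in y and straight to within 1°. Next I'll lower it.

```bash
python3 -m handwheel '[0,0.012,0,0,0,0,0, 0,0.024,0,0,0,0,0, 0,0.031,0,0,0,0,0, 0,0.034,0,0,0,0,0, 0,0.036,0,0,0,0,0, 0,0.0375,0,0,0,0,0, 0,0.0375,0,0,0,0,0, 0,0.0375,0,0,0,0,0]'
```

```text
t: 4.98
tool_pos: [0.4574, 0.1499, 0.0281]
tool_rot: [2.22, 0.003, -2.217]
contact_force: [-0.3, 0.2, -2.0]
opening: 0.0193
```

```bash
python3 -m handwheel '[0,0.001,0,0,0,0,0, 0,0.0015,0,0,0,0,0, 0,0.0015,0,0,0,0,0]'
python3 -m handwheel '[0,0.0005,0,0,0,0,0, 0,0.001,0,0,0,0,0, 0,0.001,0,0,0,0,0]'
python3 -c "
from h import *
p,d=ctrl.get_image('side');cv2.imwrite('pics/side4.png',cv2.resize(p[250:380,190:370],None,fx=4,fy=4))
need([.53,.15,.026],90.3)"
```

```text
t: 5.23
tool_pos: [0.4572, 0.1499, 0.0265]
tool_rot: [2.219, 0.003, -2.218]
contact_force: [0.3, -0.3, -1.4]
opening: 0.0192
t: 5.48
tool_pos: [0.4573, 0.1499, 0.0261]
tool_rot: [2.219, 0.003, -2.218]
contact_force: [-2.9, -1.4, 5.5]
opening: 0.0195
t 5.53 pos [0.4572 0.1499 0.026 ] axes x,y [[0.0004, -0.0017, -1.0], [0.0044, -1.0, 0.0017]] q6 1.73 F [-3.6 -0.5  5. ] open 0.0197
shift mm [  0.1   0.2 -72.8] turn deg [ 1.7995e+02 -1.5000e-01  4.0000e-02]
shift mm [  0.1   0.2 -72.8] turn deg [-0.05 -0.02 -0.1 ]
```

View pics/side4.png

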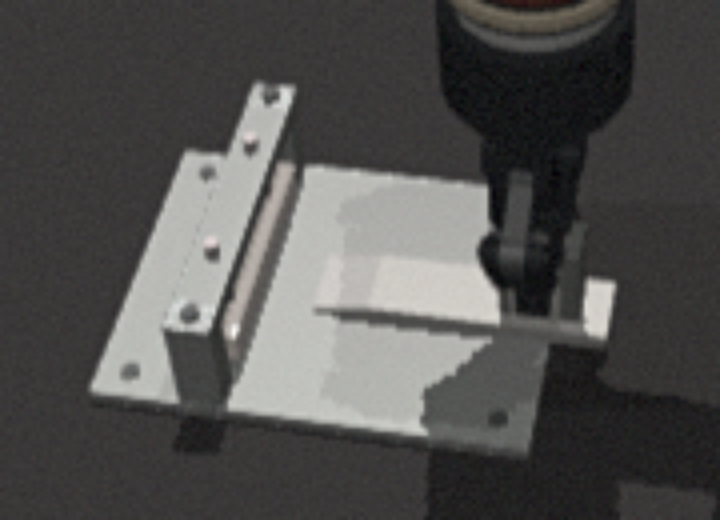

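The blade lies on the plate: nose at (320,305) in the crop, heading straight for the shoe, with about 5 N of contact. Now I'll slide it in.

```bash
python3 -m handwheel '[0,0,0,-0.004,0,0,0, 0,0,0,-0.008,0,0,0, 0,0,0,-0.012,0,0,0, 0,0,0,-0.016,0,0,0, 0,0,0,-0.02,0,0,0, 0,0,0,-0.024,0,0,0, 0,0,0,-0.028,0,0,0, 0,0,0,-0.032,0,0,0]'
python3 -m handwheel '[0,0,0,-0.003,0,0,0, 0,0,0,-0.006,0,0,0, 0,0,0,-0.009,0,0,0, 0,0,0,-0.012,0,0,0, 0,0,0,-0.015,0,0,0, 0,0,0,-0.018,0,0,0]'
python3 -c "
from h import *
p,d=ctrl.get_image('side');cv2.imwrite('pics/side5.png',cv2.resize(p[250:380,190:370],None,fx=4,fy=4))
need([.53,.15,.026],90.3)"
```

```text
t: 6.2
tool_pos: [0.4892, 0.1502, 0.026]
tool_rot: [2.219, 0.003, -2.219]
contact_force: [-3.8, 0.6, 6.2]
opening: 0.0196
t: 6.7
tool_pos: [0.5046, 0.1503, 0.0261]
tool_rot: [2.211, 0.003, -2.226]
contact_force: [-15.9, -1.1, 16.9]
opening: 0.0195
t 6.75 pos [0.5055 0.1503 0.0261] axes x,y [[-0.005, -0.0016, -1.0], [0.0044, -1.0, 0.0015]] q6 1.72 F [-11.5  -0.7  11.3] open 0.019
shift mm [ -0.    0.4 -24.5] turn deg [ 1.7995e+02 -1.4000e-01 -4.5000e-01]
shift mm [ -0.    0.4 -24.5] turn deg [-0.05  0.29 -0.09]
```

View pics/side5.png

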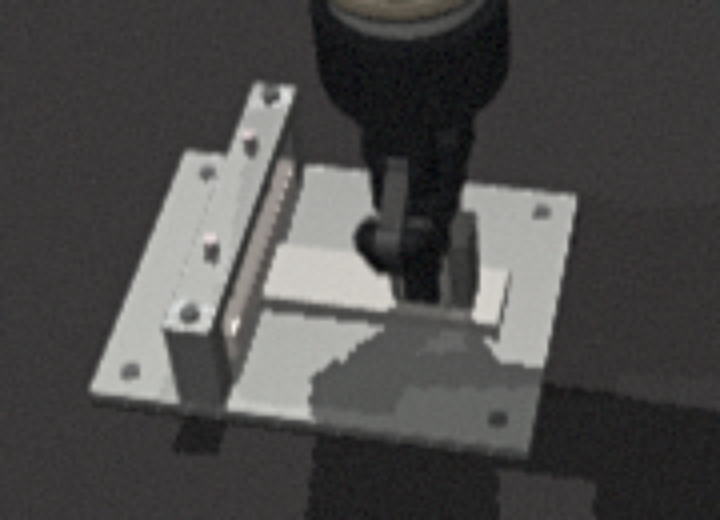

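The nose is under the shoe, at (270,275) in the crop. I'm pressing harder than I need to, so I'll ease the downward push slightly and continue.

```bash
python3 -m handwheel '[0,-0.0005,0,-0.003,0,0,0, 0,-0.0005,0,-0.006,0,0,0, 0,-0.0005,0,-0.009,0,0,0, 0,-0.0005,0,-0.012,0,0,0, 0,-0.0005,0,-0.015,0,0,0, 0,-0.0005,0,-0.018,0,0,0, 0,-0.0005,0,-0.021,0,0,0, 0,-0.0005,0,-0.024,0,0,0, 0,-0.0005,0,-0.026,0,0,0, 0,-0.0005,0,-0.026,0,0,0]'
python3 -c "
from h import *
for n in('side','top'):
  p,d=ctrl.get_image(n);cv2.imwrite('pics/%s6.png'%n,cv2.resize(p[250:380,190:370],None,fx=4,fy=4) if n=='side' else p)
need([.53,.15,.026],90.3)"
```

```text
t: 7.58
tool_pos: [0.5316, 0.1504, 0.0261]
tool_rot: [2.214, 0.003, -2.223]
contact_force: [-9.5, -0.2, 8.7]
opening: 0.0196
t 7.68 pos [0.5316 0.1504 0.0261] axes x,y [[-0.0035, -0.0015, -1.0], [0.0043, -1.0, 0.0015]] q6 1.71 F [-10.1  -0.4   8.7] open 0.0193
shift mm [0.1 0.3 1.6] turn deg [ 1.7995e+02 -1.3000e-01 -3.2000e-01]
shift mm [0.1 0.3 1.6] turn deg [-0.05  0.2  -0.09]
```

View pics/side6.png

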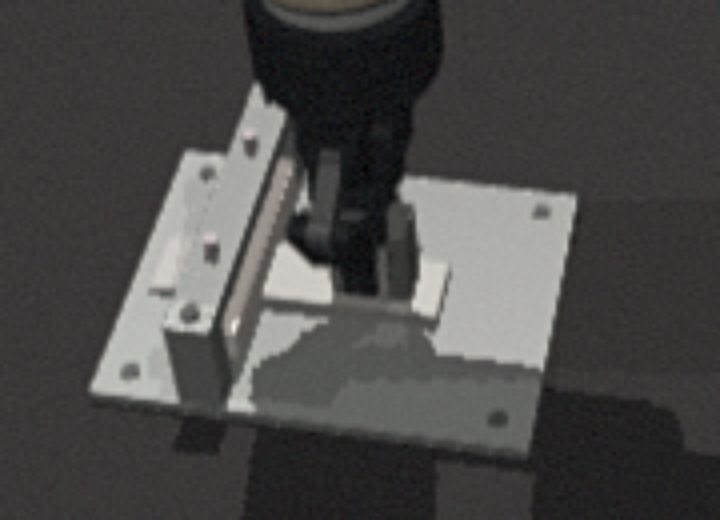

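View pics/top6.png

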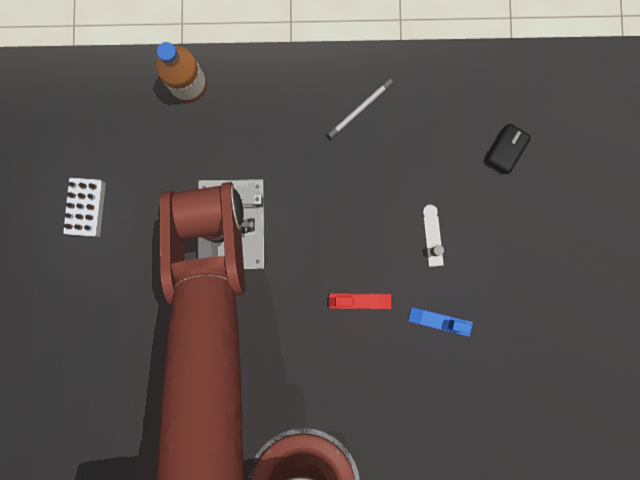

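The nose shows beyond the bridge at (165,270) in the crop. The thin blade is unmoved at (433,236) in the top view. Next I'll release it and go up.

```bash
python3 -m handwheel '[1,0,0,0,0,0,0, 1,0,0,0,0,0,0, 1,0,0,0,0,0,0, 1,0,0,0,0,0,0, 1,0,0,0,0,0,0, 1,0,0,0,0,0,0, 1,0,0,0,0,0,0, 1,0,0,0,0,0,0]'
python3 -m handwheel '[1,-0.01,0,0,0,0,0, 1,-0.03,0,0,0,0,0, 1,-0.06,0,0,0,0,0, 1,-0.09,0,0,0,0,0, 1,-0.12,0,0,0,0,0, 1,-0.15,0,0,0,0,0, 1,-0.15,0,0,0,0,0]'
python3 -m handwheel '[1,0,0,0.04,0,0,0, 1,0,-0.04,0.08,0,0,0, 1,0,-0.08,0.08,0,0,0, 1,0,-0.12,0.08,0,0,0, 1,0,-0.16,0.08,0,0,0, 1,0,-0.19,0.08,0,0,0, 1,0,0.19,0.08,0,0,0]'
```

```text
t: 8.35
tool_pos: [0.5331, 0.1501, 0.0259]
tool_rot: [2.219, 0.003, -2.218]
contact_force: [1.2, 0.5, -0.5]
opening: 0.0857
t: 8.93
tool_pos: [0.5371, 0.151, 0.1849]
tool_rot: [2.235, 0.005, -2.204]
contact_force: [1.2, 0.5, 1.2]
opening: 0.0853
t: 9.52
tool_pos: [0.4487, 0.3106, 0.173]
tool_rot: [2.206, 0.028, -2.216]
contact_force: [0.4, -1.9, -0.4]
opening: 0.0854
```

The last row of that call had a sign typo (+0.19 for −0.19), so the arm stepped about 40 mm back in free air. It hit nothing. I'll move clear and check.

```bash
python3 -m handwheel '[1,0,-0.17,0,0,0,0, 1,0,-0.17,0,0,0,0, 1,0,-0.17,0,0,0,0, 1,0,-0.17,0,0,0,0, 1,0,-0.17,0,0,0,0, 1,0,-0.17,0,0,0,0]'
python3 - <<'E'
from h import *
for n in('side','top'):
    p,d=ctrl.get_image(n);cv2.imwrite('pics/%s7.png'%n,p);np.savez('%s7.npz'%n,p=p,d=d)
need([.45,.3,.2],90)
E
```

```text
t: 10.02
tool_pos: [0.451, 0.4702, 0.1751]
tool_rot: [2.217, 0.006, -2.217]
contact_force: [-0.3, 0.3, 1.1]
opening: 0.0851
t 10.12 pos [0.4515 0.468  0.1752] axes x,y [[0.0003, -0.0025, -1.0], [0.0046, -1.0, 0.0025]] q6 2.26 F [-0.1 -0.3 -1. ] open 0.0854
shift mm [-24.4 168.    2.2] turn deg [-1.7974e+02  2.2000e-01 -3.0000e-02]
shift mm [-24.4 168.    2.2] turn deg [ 0.26 -0.02 -0.14]
```

View pics/top7.png

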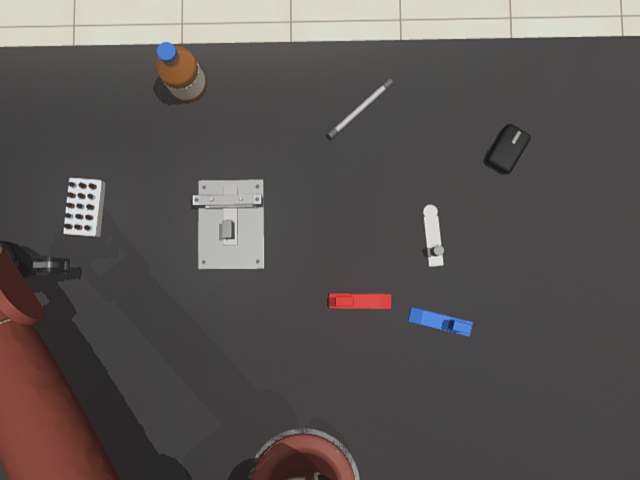

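View pics/side7.png

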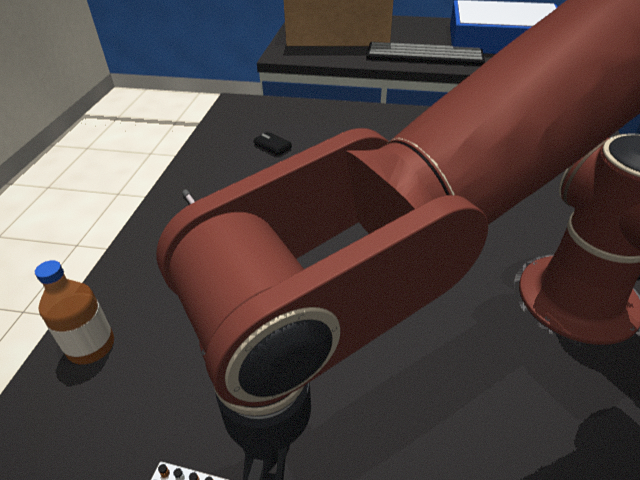

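The top view shows the handle at (228,230) and the nose past the bridge at (230,188). The thin blade is still at (433,236), and the arm is clear. I'll confirm this with numbers.

Run:
```python
from h import *
for k in('top0','top7'):
    z=np.load(k+'.npz');P=cloud('top',z['p'],z['d']);g=z['p'].astype(int)
    def sel(u0,u1,v0,v1,lo,hi,br=0):
        m=np.zeros((480,640),bool);m[v0:v1,u0:u1]=1
        m&=(P[...,2]>lo)&(P[...,2]<hi)&(g.mean(2)>br);return P[m]
    Q=sel(415,450,195,270,.04,.06);print(k,'thin handle',np.round(Q.mean(0),4))
    if k=='top7':
        Q=sel(205,255,214,260,.05,.07);print('thick handle',np.round(Q.mean(0),4),rect(Q))
        for v0,v1 in((208,248),(178,196)):
            Q=sel(210,250,v0,v1,.0125,.03);print('blade part',rect(Q),np.round(np.median(Q[:,2]),4))
```

```text
top0 thin handle [ 0.4828 -0.2816  0.0487]
top7 thin handle [ 0.483  -0.2818  0.0481]
thick handle [0.53   0.1491 0.06  ] ([[512.2999877929688, 159.6999969482422], [512.5999755859375, 139.3000030517578], [547.2999877929688, 139.6999969482422], [547.0, 160.1999969482422]], array([34.7, 20.5]))
blade part ([[496.79998779296875, 190.5], [496.79998779296875, 113.69999694824219], [579.5, 113.80000305175781], [579.5, 190.60000610351562]], array([82.7, 76.8])) 0.0161
blade part ([[605.5, 122.30000305175781], [632.7999877929688, 119.5], [639.5, 185.6999969482422], [612.2000122070312, 188.5]], array([66.5, 27.4])) 0.0147
```

```bash
python3 -c "
from station import ctrl
print(ctrl.finish_job())"
```

```text
the job is handed in; nothing more can be done
None
```

The thick blade is lying flat on the base plate, held under the sprung shoe with its nose showing past the far side. The job is handed in, and no verdict was reported.

I gripped the handle at 60 N and lowered the blade at the open end of the plate until it made about 5 N of contact. Then I slid it straight in. The measured force opposing the slide reached about 16 N, partly because I was pressing down about 17 N. I eased the downward push for the rest of the slide, then let go and moved the arm well clear.

**Last checks, from the top camera:**
- **Position:** the blade's origin is at about x −60 mm, y 0 mm in the guide's frame, straight to within about 1°. The handle top is at 60 mm, against 61 expected, so it looks flat. At that depth the blade's full 8 mm thickness is under the shoe.
- **Thin blade:** it hasn't moved, to within 0.3 mm.
- **Timing:** about 10 of the 45 s were used.

**What I couldn't confirm or got wrong:**
- **Shoe height:** I did not measure it directly. I infer that it is raised from the blade's depth and the drag force.
- **Nose outline:** my separate fit of the blade's outline near the nose was too noisy to use, so the nose showing past the shoe rests on the pictures and the handle position.
- **Side view:** the arm blocked that camera in the final picture.
- **Typing error:** one row of the retreat move had a wrong sign, which sent the arm about 40 mm back through free air. It touched nothing.

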